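Set the iris of an inspection lamp and switch it on

ROBOT

A 6-joint arm with a two-finger parallel gripper is mounted at the origin on the work surface. World frame = base frame: x ahead of the robot, y to its left, z up, the work surface at z = 0. Lengths are in m, angles in rad, forces in N, time in s.
With the tool pointing down it reaches from about 0.25 to 0.775 m from the base axis. Payload 4 kg.
Tool frame: the origin (TCP) lies between the finger pads; the fingertips stand 14 mm ahead of it and the grasp point (between the pads) lies 5 mm behind it (tip_reach is the distance from the TCP to the fingertips, in m); z points along the fingers, y is the line along which they close (so a half turn about z gives the same grasp; the last joint's range is limited). The gripper opens to 94 mm and grips with 3 to 60 N. Pads are 16 mm wide; open, the fingers measure 119 mm over their backs; the gripper's body (75 mm by 177 mm) begins 78 mm behind the grasp point.
Start: joints at [-1.409, 0.087, 1.371, -0, 1.684, -0.103], TCP at [0.144, -0.531, 0.194] pointing down, gripper open.
Joint ranges: [-3.1, 3.1], [-0.76, 2.03], [0.27, 2.55], [-1.08, 4.22], [0.17, 2.65], [-2.57, 2.57]. Speed limits (rad/s): [2.79, 2.79, 3.14, 3.14, 3.14, 3.14].

INTERFACE

Orientations are given as [roll, pitch, yaw] about the fixed x, y, z axes, in that order (R = Rz(yaw) Ry(pitch) Rx(roll)).
In Python, from bench import * gives the robot as it stands. The module is installed in compiled form; this text tells all that it offers.
- The arm moves only by the tool servo_tool, never from a script. Its argument "targets" is a list of rows, each a list of 4 numbers: the shift along the tool's x, y, z in cm, then the turn about the tool's z in degrees. A call has 1 to 8 rows; each row is the pose to reach, as a shift and turn from the pose commanded when the call began, along the tool's axes at that moment; what a row does not reach only later rows make up. A row lasts 1/8 s, in which the tool goes at most 62.5 mm and 10.7 degrees, less where a joint would pass 70% of its speed; a pose out of reach is approached as far as the arm can. A call with a gripper value outside its range is refused whole. "claw" is the closure in counts, from 0 (fully open) to 255 (shut), set as the call begins (left out, the last holds). The fingers move at their own pace and stop on an object; the grip force is fixed at half the most. Time passes only in rows, so rows that repeat a pose let the fingers close. It gives the time, the measured TCP pose, the force, the opening and the grip force at its end, in the units of the state.
- get_obs(): the state, without advancing time (a new reading comes with each control period).
- snapshot(name): name is "scene" or "top" or "wrist"; returns the picture (480x640x3 uint8, blue, green, red); there is no depth.
- camera_model(name): a dict with "camera_matrix" (3x3 intrinsics, pixels), "k1" (the pictures are not rectified: a ray, as slopes to the right and down, at radius r is drawn at 1 + k1 r^2 times it, then the intrinsics apply), "camera_from_world" (4x4, takes a point from world to camera coordinates). Camera axes: x right, y up, looking along -z (the intrinsics and any distortion apply to the point x, -y, -z); pixel columns grow to the right and rows downward; lengths in m; the calibration is good to about 2 mm. A picture is of the moment at which its call begins: read the wrist's pose just before it. camera_model takes no time and is no camera call; for the wrist camera it gives the pose at the moment of the call.
- close_job(): hands the job in; it is judged then, once.
The state is a dict: "time": time; "joint_positions": joint angles; "qvel": joint speeds; "joint_torque": joint torques, N m; "tool_pos": TCP position; "ee_rot": TCP orientation; "wrist_force": force on the tool from outside, world axes, zero at the start; "wrist_torque": the same for the moment, N m; "width": finger opening in m; "finger_force": force on a finger pad.
Only numpy, scipy, OpenCV 4.12 (cv2) and the standard library are available. Lean on these libraries where they do the work, as an engineer would, in place of code of your own. Each camera call takes 0.05 s, during which the arm holds its last target. There are 200 camera calls.

TASK

Set up the inspection lamp: with a fingertip, gently push the upright pin of its iris lever round (push only, do not grip it) until the tip of the lever's pointer lies over the middle of the red dot on the scale, then press the lamp's white button fully down to switch it on, and let go. Leave the figurine standing on the lamp, and everything else on the bench, where it is.

Things in the scene. Friction and masses are not known exactly. Their poses are not given: they have to be found in the camera images.
- lamp: inspection lamp fixed to the bench: grey round base, 244 mm across, top at 40 mm, with a white round diffuser (112 mm across, top at 53 mm) in its middle and a grey side lobe (85 x 100 mm, top at 34 mm) on its own +y side that carries the white button. Origin: centre of the underside, on the iris axis. Its x axis is the lever direction in the middle of its swing; z is up.
- lamp_axis (a point): point on the vertical axis of the iris ring, in the middle of the diffuser's top face, 53 mm above the bench
- iris: black iris ring (148 mm across) with its lever (arm 16 mm wide, top 51.5 mm above the bench), turning about the lamp's vertical axis. Origin: on that axis, at bench height; its x axis points along the lever, z up. The lever can swing 1.6 rad to either side of the lamp's own +x, between stops. Stiff by friction (about 3 N sideways at the pin moves it), no spring: it stays where it is left.
- pin_mid (a point): centre, half-way up, of the upright round steel pin on the lever: 12 mm in diameter, 37 mm tall, 86 mm from the iris axis, from 51.5 to 88.5 mm above the bench (this point at 70 mm); it turns with the ring
- pointer_tip (a point): tip of the lever's thin black pointer (3 mm wide), on the same radius as the pin, 105 mm from the iris axis, 48 mm above the bench
- red_dot: red dot, 14 mm in diameter, a flat sticker on the white scale collar round the lamp, 105 mm from the iris axis, 44 mm above the bench. Origin: its centre. The place of the red dot among the four coloured dots changes; it may be on either side of the lever
- yellow_dot: yellow dot, same size and same circle: not the wanted setting
- blue_dot: blue dot, same size and same circle: not the wanted setting
- green_dot: green dot, same size and same circle: not the wanted setting
- lamp_button_top (a point): centre of the top face of the round white push button (28 mm across, in a black housing) on the lobe, 56 mm above the bench when up, its housing 44 mm across with its top at 46 mm; 172 mm from the iris axis along the lamp's own +y; it faces up
- lamp_button (a joint): travel of the button, m: 0 up, 0.006 fully down (takes about 5 N); it springs back up
- figurine: blue ceramic figurine, 32 mm across its foot, 45 mm tall, standing loose on the diffuser, its top 98 mm above the bench. Origin: centre of its underside. Leave it
- cup: white ceramic cup, 68 mm across the rim, 60 mm tall, beside the lamp on its own -y side. Origin: centre of its underside. Leave it
- jar: jar with a red cap, 60 mm across, 85 mm tall. Origin: centre of its underside. Leave it
- bowl: terracotta bowl, 110 mm across, 45 mm tall. Origin: centre of its underside. Leave it
- brush: small brush lying on the bench. Leave it
- carton: cardboard carton, 120 x 90 x 60 mm. Origin: centre of its underside. Leave it
- spool: yellow reel, 56 mm across, 50 mm tall. Origin: centre of its underside. Leave it
There are look-alikes about, which are no part of the job. Of the things shaped like the figurine, the blue one is meant.

How it is judged:
By the outcome, as a careful person would: the job done as asked, in the order asked, and still so for the second after the job is handed in, with the robot touching nothing.
It also fails if it takes over 51 s, if anything falls off the work surface, if the arm or the gripper's body presses on something with over 40 N, if the wrist force passes 120 N, or if a joint passes its speed limit or range.

## Working session

There is one attempt and no reset: what is moved stays moved. The work goes in short steps, Python scripts to look and compute and a tool call to move; the robot and the scene stay as the last step left them, time stands still between calls to the robot, and variables do not carry over. Pictures are saved under pics/ and viewed, at most 14 in all, crops included, and the job is handed in when it is done.

Besides the shell and the picture viewer there is one more tool, called after ">>>" as name([rows], argument=value, ...), one row to a line, values as JSON. servo_tool: Moves the arm, as the interface text tells. Its arguments: {"type":"object","properties":{"targets":{"type":"array"},"claw":{"type":"number"}},"required":["targets"]}

```bash
mkdir -p pics; cat > h.py <<'E'
from bench import *
import numpy as np, cv2
def ray(n,px):
    m=camera_model(n);K=np.array(m["camera_matrix"]);T=np.array(m["camera_from_world"])
    u=np.linalg.solve(K,[px[0],px[1],1])[:2];s=u.copy()
    for _ in range(20): s=u/(1+m["k1"]*(s@s))
    d=T[:3,:3].T@np.array([s[0],-s[1],-1]);o=-T[:3,:3].T@T[:3,3]
    return o,d
def onz(n,px,z):
    o,d=ray(n,px);return o+d*(z-o[2])/d[2]
def proj(n,p):
    m=camera_model(n);c=(np.array(m["camera_from_world"])@np.r_[p,1])[:3]
    s=np.array([c[0],-c[1]])/-c[2];s=s*(1+m["k1"]*(s@s));K=np.array(m["camera_matrix"])
    return (K@np.r_[s,1])[:2]
E
python3 - <<'E'
from h import *
for n in("top","scene"):
    cv2.imwrite(f"pics/{n}0.png",snapshot(n))
print(get_obs())
E
```

```text
{'time': 0.1, 'joint_positions': array([-1.40908287e+00,  8.78652851e-02,  1.37206546e+00, -4.23166898e-05,
        1.68362142e+00, -1.03126225e-01]), 'qvel': array([-0.00184275, -0.0033124 , -0.00254874, -0.00050064, -0.00109751,
       -0.00036076]), 'joint_torque': array([ 2.03300769e-03, -3.41252840e+01, -3.03300834e+01,  7.20197009e-02,
        3.04408895e-02, -9.76221872e-05]), 'tool_pos': array([ 0.14384839, -0.53032149,  0.19254901]), 'ee_rot': array([-3.13963922e+00, -1.59885402e-04,  2.64834807e-01]), 'wrist_force': array([-0.23730476, -0.06385324, -0.14826704]), 'wrist_torque': array([-0.01952053, -0.02609485, -0.03758263]), 'finger_force': 0.0, 'width': 0.09410131328519751}
```

View pics/top0.png

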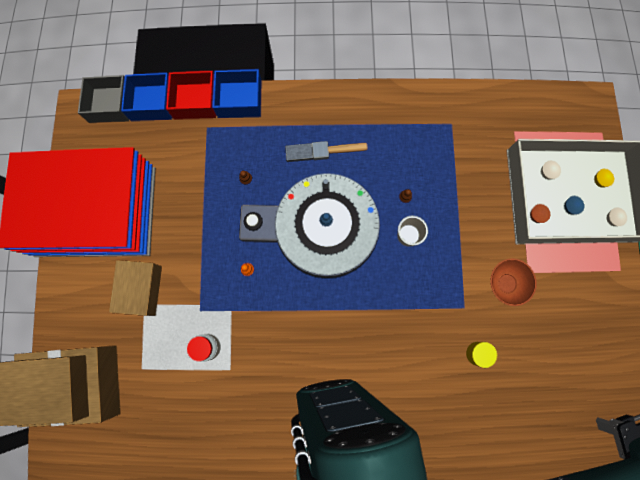

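View pics/scene0.png

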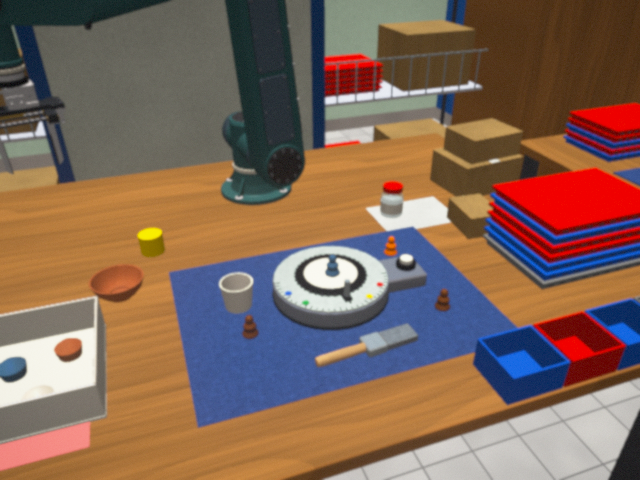

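The top view shows the lamp centred near (326,222), the lever pin near (326,186), red dot (291,197), yellow (306,184), and button (252,221). The scene view agrees, with red between the lever and the button.

```bash
cat > m.py <<'E'
from h import *
def blob(im,lo,hi,box):
    x0,y0,x1,y1=box;hsv=cv2.cvtColor(im,cv2.COLOR_BGR2HSV)[y0:y1,x0:x1]
    k=cv2.inRange(hsv,lo,hi);n,l,s,c=cv2.connectedComponentsWithStats(k)
    return [(s[i,4],c[i]+[x0,y0]) for i in range(1,n) if s[i,4]>4]
E
python3 - <<'E'
from m import *
im=cv2.imread("pics/top0.png")
box=(270,165,385,280)
for nm,lo,hi in(("red",(0,120,80),(8,255,255)),("yel",(24,120,100),(34,255,255)),("grn",(45,80,60),(85,255,255)),("blu",(100,120,120),(125,255,255))):
    for a,c in blob(im,lo,hi,box): print(nm,a,c,onz("top",c,.044))
for a,c in blob(im,(0,0,225),(180,30,255),(295,195,358,250))[:4]: print("diff",a,c,onz("top",c,.053))
for a,c in blob(im,(0,0,225),(180,30,255),(240,205,268,240)): print("but",a,c,onz("top",c,.056))
print(camera_model("top")["camera_matrix"])
cv2.imwrite("pics/c1.png",cv2.resize(im[165:285,235:385],None,fx=5,fy=5,interpolation=cv2.INTER_CUBIC))
E
```

```text
red 26 [290.5 196. ] [0.62184147 0.1115582  0.044     ]
yel 24 [306.         183.70833333] [0.65113097 0.07527585 0.044     ]
grn 27 [359.74074074 192.59259259] [ 0.62781174 -0.04989162  0.044     ]
blu 5 [270.4 166.2] [0.69575823 0.15945526 0.044     ]
blu 10 [288.8 165.4] [0.69694865 0.11580381 0.044     ]
blu 5 [297.8 165.4] [0.69657887 0.09449113 0.044     ]
blu 24 [309.95833333 166.75      ] [0.69274801 0.06575872 0.044     ]
blu 6 [335.  165.5] [0.69496367 0.00661806 0.044     ]
blu 6 [343.5 166. ] [ 0.69344556 -0.01341198  0.044     ]
blu 21 [366.52380952 166.38095238] [ 0.69181829 -0.06771595  0.044     ]
blu 6 [378.83333333 167.        ] [ 0.68995692 -0.09673862  0.044     ]
blu 97 [286.51546392 178.71134021] [0.66411106 0.1210548  0.044     ]
blu 8 [301.   169.25] [0.68688876 0.086935   0.044     ]
blu 42 [350.35714286 170.        ] [ 0.68332129 -0.02934739  0.044     ]
blu 7 [283.85714286 170.71428571] [0.68395308 0.12743829 0.044     ]
blu 5 [297. 170.] [0.68518752 0.09638152 0.044     ]
blu 6 [305.83333333 170.66666667] [0.6831942  0.07553977 0.044     ]
blu 13 [321.5384
[... 2282 characters left out ...]
6614199  0.044     ]
blu 87 [356.48275862 272.67816092] [ 0.44080963 -0.03765169  0.044     ]
blu 34 [368.97058824 276.32352941] [ 0.43219183 -0.06560714  0.044     ]
blu 5 [272.2 273.2] [0.44180899 0.15279732 0.044     ]
blu 13 [277.38461538 276.69230769] [0.43376903 0.14099035 0.044     ]
blu 22 [310.09090909 277.68181818] [0.430755   0.06708993 0.044     ]
blu 9 [338.33333333 278.66666667] [0.42778928 0.00351176 0.044     ]
diff 1590 [326.98930818 222.43899371] [0.55562714 0.02740463 0.053     ]
but 85 [251.71764706 219.56470588] [0.56407653 0.1994637  0.056     ]
[[462.92299936   0.         319.21751091]
 [  0.         462.92299936 238.13558758]
 [  0.           0.           1.        ]]
```

View pics/c1.png

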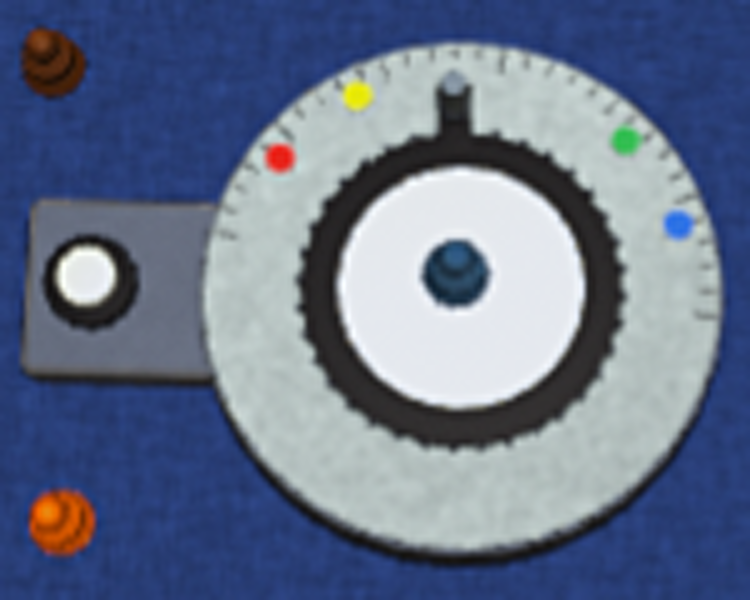

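The crop shows the pin head at crop (453,83), i.e. about (325.6,181.6) in the full picture; the red dot is at (290.5,196). I'll fit the axis from the dots and work out the first approach.

```bash
cat > g.py <<'E'
from h import *
def togo(p,yawdeg):
    s=get_obs();y=s["ee_rot"][2];d=np.array(p)-s["tool_pos"]
    t=[d[0]*np.cos(y)+d[1]*np.sin(y),d[0]*np.sin(y)-d[1]*np.cos(y),-d[2]]
    return np.round(np.array(t)*100,2),"turn(tool z)",round(np.degrees(y)-yawdeg,1)
E
python3 - <<'E'
from g import *
from scipy.optimize import least_squares
D=np.array([[.62184,.11156],[.65113,.07528],[.62781,-.04989]])
c=least_squares(lambda c:np.linalg.norm(D-c,axis=1)-.105,[.556,.027]).x
print(c,np.linalg.norm(D-c,axis=1))
b=np.array([.56408,.19946]);print("but",np.linalg.norm(b-c),np.degrees(np.arctan2(*(b-c)[::-1]))-90)
pin=onz("top",(325.6,181.6),.0885);print("pin",pin,np.linalg.norm(pin[:2]-c),np.degrees(np.arctan2(*(pin[:2]-c)[::-1])))
print("red",np.degrees(np.arctan2(*(D[0]-c)[::-1])))
print(togo([.643,-.02,.17],0))
E
```

```text
[0.55752204 0.02825965] [0.10524138 0.10475382 0.10510835]
but 0.17132590303972517 -2.1936863665674053
pin [0.64162616 0.02942117 0.0885    ] 0.08411213714579903 0.791231913038458
red 52.32750929080368
(array([ 61.53, -36.19,   2.25]), 'turn(tool z)', np.float64(15.2))
```

>>> servo_tool([
  [4.4,-2.6,0,0],
  [8.8,-5.2,0,0],
  [13.2,-7.8,0,0],
  [17.6,-10.4,0,0],
  [22,-13,0,0],
  [26.4,-15.6,0,0],
  [30.8,-18.1,0,0],
], claw=255)

```text
time: 0.98
tool_pos: [0.3946, -0.274, 0.1932]
ee_rot: [-3.141, 0.0, 0.265]
wrist_force: [0.7, -0.8, 1.1]
width: 0.0275
finger_force: 0.0
```

>>> servo_tool([
  [4.4,-2.6,0,0],
  [8.8,-5.2,0,0],
  [13.2,-7.8,0,0],
  [17.6,-10.4,0,0],
  [22,-13,0.5,0],
  [26.4,-15.6,1,7],
  [30.7,-18.1,2,15],
  [30.7,-18.1,2,15],
])

```text
time: 1.98
tool_pos: [0.643, -0.0177, 0.1701]
ee_rot: [-3.14, 0.005, 0.007]
wrist_force: [0.1, -0.8, -0.5]
width: 0.0005
finger_force: 0.0
```

```bash
python3 - <<'E'
from g import *
im=snapshot("wrist");cv2.imwrite("pics/w1.png",im)
s=get_obs();print(s["time"],s["tool_pos"],s["ee_rot"],s["wrist_force"],s["width"])
c=[.5575,.0283]
print("proj pin top",proj("wrist",[.6425,.0295,.0885]),"dot",proj("wrist",[.6218,.1116,.044]),"axis",proj("wrist",[*c,.053]))
print(togo([.643,-.01,.078],1))
E
```

```text
2.025 [ 0.64238682 -0.01945919  0.17135545] [3.14148316 0.00403794 0.00630329] [-0.78471838 -0.51966589  0.33816981] 0.00032506688524631055
proj pin top [253.21787948 244.47227902] dot [170.25034559 251.34596021] axis [265.02333322 322.23111878]
(array([ 0.07, -0.95,  9.34]), 'turn(tool z)', np.float64(-0.6))
```

View pics/w1.png

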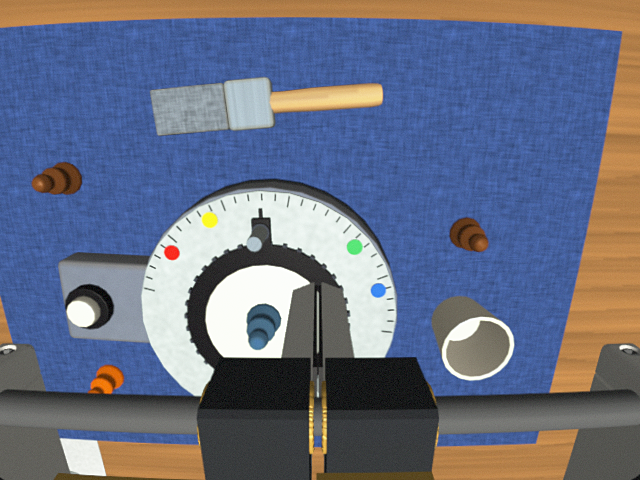

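The wrist view shows the closed fingertips near (317,285), the pin top at (254,243), pointer tip (261,209) and red dot (171,252), all within 2 px of prediction. I'll lower the fingers beside the pin, then push along the arc.

>>> servo_tool([
  [0,-0.5,3,0],
  [0,-0.9,6,0],
  [0,-0.9,8.5,0],
  [0,-0.9,9.5,0],
  [0,-0.9,9.5,0],
])

```text
time: 2.65
tool_pos: [0.6421, -0.0124, 0.0786]
ee_rot: [3.141, 0.001, 0.002]
wrist_force: [0.3, 0.1, 0.6]
width: 0.0006
finger_force: 0.0
```

>>> servo_tool([
  [0,-0.4,0,0],
  [0,-0.8,0,0],
  [0,-1.2,0,0],
  [0,-1.6,0,0],
  [0,-2.0,0,0],
  [0,-2.2,0,0],
])

```text
time: 3.4
tool_pos: [0.6426, 0.0109, 0.0785]
ee_rot: [3.141, 0.0, 0.003]
wrist_force: [-0.1, 0.2, 0.9]
width: 0.0004
finger_force: 0.0
```

>>> servo_tool([
  [0.1,-0.6,0,-4],
  [0.16,-1.2,0,-8],
  [0.18,-1.8,0,-12],
  [0.15,-2.4,0,-16],
  [0.08,-3.0,0,-20],
  [-0.03,-3.6,0,-24],
  [-0.18,-4.2,0,-28],
  [-0.18,-4.2,0,-28],
])

```text
time: 4.4
tool_pos: [0.6406, 0.0528, 0.0785]
ee_rot: [3.141, 0.0, 0.492]
wrist_force: [-0.5, -0.2, -0.2]
width: 0.0003
finger_force: 0.0
```

```bash
python3 - <<'E'
from g import *
im=snapshot("wrist");s=get_obs();cv2.imwrite("pics/w2.png",im)
print(s["time"],s["tool_pos"],s["ee_rot"],s["wrist_force"])
p=s["tool_pos"][:2]-[.5575,.0283];print(np.linalg.norm(p),np.degrees(np.arctan2(p[1],p[0])))
E
```

```text
4.45 [0.64073536 0.05253885 0.07851167] [3.14135487e+00 1.70107569e-04 4.90845697e-01] [-0.70254171 -0.34144605  0.37185093]
0.08669283071579305 16.23601325423484
```

View pics/w2.png

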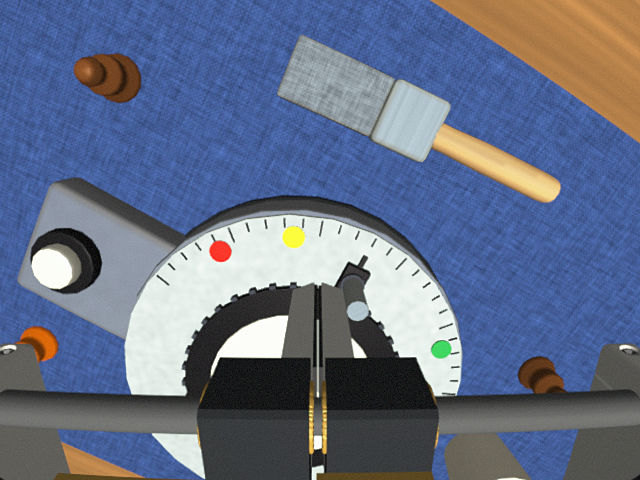

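The view shows the pin now to the right of the fingers: head (357,310), pointer tip (366,258); red at (220,251). I need to find out how it got there.

```bash
python3 - <<'E'
from g import *
c=np.array([.5575,.0283])
for nm,px,z in(("pin",(357,310),.0885),("ptr",(366,257),.048),("red",(220.5,251),.044),("yel",(293,237),.044),("grn",(441,349),.044)):
    p=onz("wrist",px,z);d=p[:2]-c;print(nm,p,np.linalg.norm(d),np.degrees(np.arctan2(d[1],d[0])))
s=get_obs();print(s["tool_pos"],proj("wrist",s["tool_pos"]),proj("wrist",s["tool_pos"]-[0,0,.014]))
print(np.linalg.inv(camera_model("wrist")["camera_from_world"])[:3,3])
E
```

```text
pin [0.64449357 0.03166127 0.0885    ] 0.08705848419620453 2.2127048266895097
ptr [0.66244685 0.03096636 0.048     ] 0.10498071631262852 1.4553854315418977
red [0.62216407 0.11181242 0.044     ] 0.10562086028582435 52.24920494327466
yel [0.65157895 0.07598176 0.044     ] 0.10547227072123719 26.877126487308143
grn [ 0.62830404 -0.04918602  0.044     ] 0.10496330884031012 -47.58001251868915
[0.64073536 0.05253885 0.07851167] [318.47316555 290.84108758] [318.40144869 280.95865283]
[0.7151591  0.09301901 0.26913752]
```

The finger seems to have got to the far side of the pin without moving it. I'll check from the scene camera.

```bash
python3 - <<'E'
from g import *
im=snapshot("scene");s=get_obs()
for p in ([.6435,.0305,.0885],[.6435,.0305,.0515],s["tool_pos"]-[0,0,.014]): print(proj("scene",np.array(p)))
cv2.imwrite("pics/s2.png",cv2.resize(im[190:340,250:450],None,fx=4,fy=4,interpolation=cv2.INTER_CUBIC))
E
```

```text
[347.11979213 280.83966865]
[346.7838121  296.31422277]
[356.73135208 287.89505075]
```

View pics/s2.png

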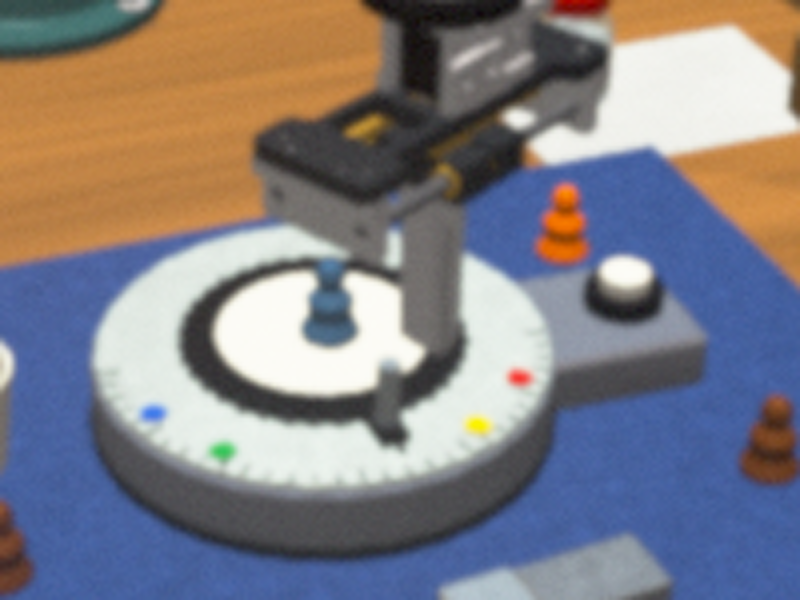

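The scene crop shows the fingertip end near (440,350), i.e. (360,277) in the full picture, higher than predicted (357,288). So the fingers may have passed over the pin. I'll triangulate the tip.

```bash
python3 - <<'E'
from g import *
o1,d1=ray("wrist",(318,286))
for px in((358,278),(360,278),(360,276)):
    o2,d2=ray("scene",px)
    t=np.linalg.lstsq(np.c_[d1,-d2],o2-o1,rcond=None)[0];print(o1+d1*t[0],o2+d2*t[1])
s=get_obs()
for h in(.0,.014,.02): print(proj("scene",s["tool_pos"]-[0,0,h]), proj("wrist",s["tool_pos"]-[0,0,h]))
E
```

```text
[0.64698513 0.0559902  0.08861151] [0.64424847 0.05273886 0.09030906]
[0.64792181 0.05649606 0.09109043] [0.64718685 0.05563182 0.0915445 ]
[0.64960485 0.057405   0.09554463] [0.6477569  0.05521956 0.09668885]
[356.92810562 282.05663486] [318.50156294 290.91002666]
[356.73135208 287.89505075] [318.42736988 281.02565644]
[356.64789167 290.37188141] [318.39822418 277.14522677]
```

The tip triangulates to z ≈ 0.090: with the gripper closed, the fingertips sit about 25 mm higher than the nominal reach, so they passed just above the pin. I'll go back over the pin and then lower step by step, watching the force.

>>> servo_tool([
  [0,0,-1.5,0],
  [-0.5,1.0,-1.5,8],
  [-1.1,2.1,-1.5,16],
  [-1.7,3.2,-1.5,24],
  [-2.2,4.25,-1.5,32],
  [-2.2,4.25,-1.5,32],
])

```text
time: 5.25
tool_pos: [0.642, 0.0037, 0.0948]
ee_rot: [3.141, -0.002, -0.067]
wrist_force: [0.3, 0.2, 0.1]
width: 0.0007
finger_force: 0.0
```

>>> servo_tool([
  [0,0,0.5,0],
  [0,0,1.0,0],
  [0,0,1.5,0],
  [0,0,1.9,0],
  [0,0,2.3,0],
  [0,0,2.3,0],
])

```text
time: 6.0
tool_pos: [0.6411, 0.0047, 0.07]
ee_rot: [3.142, 0.001, -0.067]
wrist_force: [-0.1, -0.2, -0.1]
width: 0.0006
finger_force: 0.0
```

```bash
python3 - <<'E'
from g import *
im=snapshot("scene");s=get_obs();print(s["tool_pos"],s["ee_rot"],s["wrist_force"])
for h in(-.011,.014): print(proj("scene",s["tool_pos"]-[0,0,h]))
cv2.imwrite("pics/s3.png",cv2.resize(im[210:330,260:420],None,fx=5,fy=5,interpolation=cv2.INTER_CUBIC))
E
```

```text
[0.6413351  0.00462147 0.07036215] [ 3.14150135e+00  3.11203608e-04 -6.67229205e-02] [0.17771223 0.33011565 0.70680486]
[334.08291968 285.94689148]
[334.02130471 296.41864283]
```

View pics/s3.png

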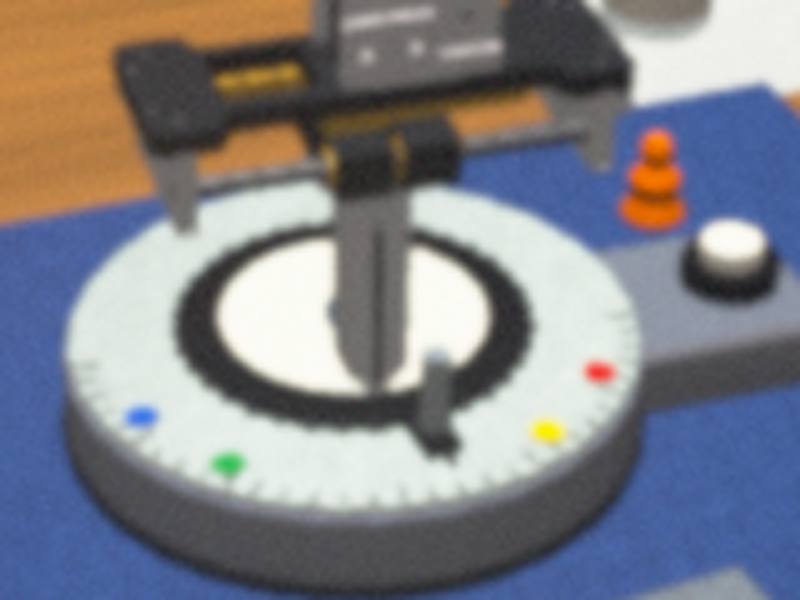

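The scene crop shows the tip at crop (378,388), about (335.6,287.6): it is still about 7–11 mm above the TCP. I'll lower another 18 mm and start the slow arc.

>>> servo_tool([
  [0,0,0.6,0],
  [0,0,1.2,0],
  [0,0,1.8,0],
  [0,0,1.8,0],
])

```text
time: 6.55
tool_pos: [0.6407, 0.0047, 0.0514]
ee_rot: [3.142, 0.002, -0.067]
wrist_force: [1.2, -0.6, -0.2]
width: 0.0008
finger_force: 0.0
```

>>> servo_tool([
  [0.1,-0.6,0,-4],
  [0.16,-1.2,0,-8],
  [0.18,-1.8,0,-12],
  [0.15,-2.4,0,-16],
  [0.15,-2.4,0,-16],
])

```text
time: 7.18
tool_pos: [0.6449, 0.0277, 0.0527]
ee_rot: [3.14, -0.0, 0.212]
wrist_force: [1.9, -1.8, -0.6]
width: 0.0005
finger_force: 1.3
```

```bash
python3 - <<'E'
from g import *
im=snapshot("wrist");s=get_obs();cv2.imwrite("pics/w3.png",im)
print(s["time"],s["tool_pos"],s["ee_rot"],s["wrist_force"])
p=s["tool_pos"][:2]-[.5575,.0283];print(np.linalg.norm(p),np.degrees(np.arctan2(p[1],p[0])))
for a in (0,2,4,8,12): print(a,proj("wrist",[.5575+.105*np.cos(np.radians(a)),.0283+.105*np.sin(np.radians(a)),.048]))
E
```

```text
7.225 [0.64486739 0.02773635 0.05266478] [ 3.14025542e+00 -4.82021095e-04  2.11036903e-01] [ 1.03612308 -2.7093906   0.07370349]
0.087369210283007 -0.36963732753407963
0 [324.4480986  257.51728951]
2 [317.80917041 256.28871311]
4 [311.11630048 255.27794682]
8 [297.61880586 253.91906046]
12 [284.05703455 253.45347893]
```

View pics/w3.png

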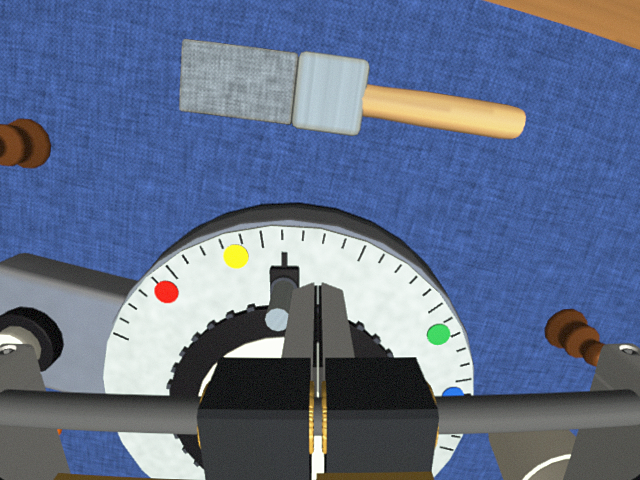

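Contact is made: the pointer is at (284,253), about 12°, with a 3 N push; red is at (166,292). I'll continue the arc.

>>> servo_tool([
  [0.1,-0.6,0,-4],
  [0.16,-1.2,0,-8],
  [0.18,-1.8,0,-12],
  [0.15,-2.4,0,-16],
  [0.08,-3.0,0,-20],
  [-0.03,-3.6,0,-24],
  [-0.18,-4.2,0,-28],
  [-0.18,-4.2,0,-28],
])

```text
time: 8.22
tool_pos: [0.6345, 0.0693, 0.0527]
ee_rot: [3.141, -0.001, 0.7]
wrist_force: [2.6, -1.0, -1.4]
width: 0.0009
finger_force: 1.1
```

>>> servo_tool([
  [0.08,-0.45,0,-3],
  [0.13,-0.9,0,-6],
  [0.16,-1.3,0,-8.5],
  [0.16,-1.3,0,-8.5],
])

```text
time: 8.72
tool_pos: [0.6273, 0.0803, 0.0528]
ee_rot: [3.141, -0.001, 0.848]
wrist_force: [2.4, -1.0, -0.3]
width: 0.0003
finger_force: 1.2
```

```bash
python3 - <<'E'
from g import *
im=snapshot("wrist");s=get_obs();cv2.imwrite("pics/w4.png",im)
print(s["time"],s["tool_pos"],s["ee_rot"],s["wrist_force"])
p=s["tool_pos"][:2]-[.5575,.0283];print(np.linalg.norm(p),np.degrees(np.arctan2(p[1],p[0])))
for a in (46,48,50,52,54): print(a,proj("wrist",[.5575+.105*np.cos(np.radians(a)),.0283+.105*np.sin(np.radians(a)),.048]))
E
```

```text
8.775 [0.62720812 0.08026275 0.05279882] [ 3.14117398e+00 -1.06700875e-03  8.47708785e-01] [ 3.18314811 -0.30594546 -1.37987506]
0.08694452126382606 36.70207157893979
46 [293.8528563  253.83527964]
48 [287.07684994 253.65921119]
50 [280.3071284 253.7073461]
52 [273.55645425 253.979429  ]
54 [266.8375132  254.47463418]
```

View pics/w4.png

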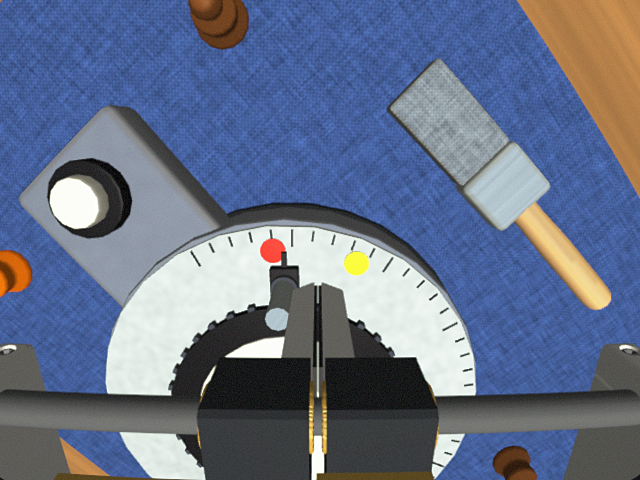

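The pointer tip at (284,252) is at about 48.9°, and red at (272,250) is at 52.3°: 3.4° remain.

>>> servo_tool([
  [0.03,-0.17,0,-1.1],
  [0.06,-0.34,0,-2.2],
  [0.09,-0.5,0,-3.4],
  [0.09,-0.5,0,-3.4],
])

```text
time: 9.28
tool_pos: [0.6236, 0.0844, 0.0528]
ee_rot: [3.142, -0.0, 0.909]
wrist_force: [3.2, -0.1, 0.5]
width: 0.0003
finger_force: 1.3
```

```bash
python3 - <<'E'
from m import *
im=snapshot("wrist");s=get_obs()
c=np.array([.5575,.0283])
ang=lambda p:(np.linalg.norm(p[:2]-c),np.degrees(np.arctan2(*(p[:2]-c)[::-1])))
p=s["tool_pos"];print(ang(p),s["wrist_force"])
for a,q in blob(im,(0,120,80),(8,255,255),(230,220,330,290)): print("red",a,q,ang(onz("wrist",q,.044)))
for a,q in blob(im,(0,0,0),(180,255,60),(255,235,310,290)): print("dark",a,q)
cv2.imwrite("pics/w5.png",cv2.resize(im[225:345,220:380],None,fx=5,fy=5,interpolation=cv2.INTER_CUBIC))
E
```

```text
(np.float64(0.08658797265566079), np.float64(40.322416042318835)) [ 3.03083004  0.13756031 -0.06351782]
red 422 [284.46919431 248.63981043] (np.float64(0.10628487420997992), np.float64(52.549824400630655))
dark 7 [283.42857143 252.42857143]
dark 314 [283.12738854 272.12738854]
```

View pics/w5.png

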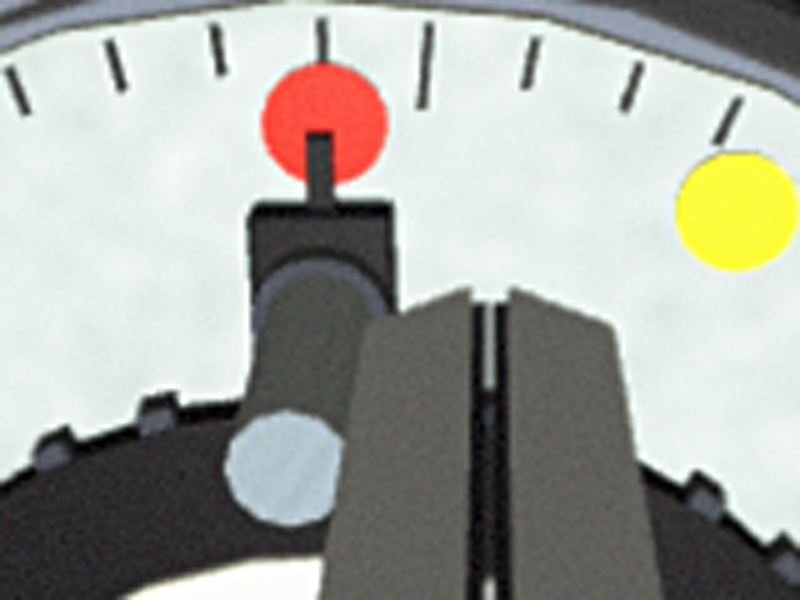

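The pointer tip at crop (320,135) lies on the dot's middle (325,124), within about 0.2°. I'll back off, lift and go above the button.

>>> servo_tool([
  [0,0.5,0,0],
  [0,1.2,0,0],
  [0,1.5,0,0],
  [0,1.5,-3,0],
  [0,1.5,-7,0],
  [0,1.5,-7,0],
])

```text
time: 10.07
tool_pos: [0.6379, 0.0748, 0.1272]
ee_rot: [3.135, -0.005, 0.909]
wrist_force: [0.2, 0.3, 0.2]
width: 0.0005
finger_force: 0.0
```

```bash
python3 - <<'E'
from g import *
print(get_obs()["tool_pos"],togo([.564,.20,.1],60))
E
```

```text
[0.63793326 0.0748129  0.12721629] (array([  5.33, -13.53,   2.72]), 'turn(tool z)', np.float64(-7.9))
```

>>> servo_tool([
  [1.3,-3.4,0,0],
  [2.6,-6.8,0,0],
  [4.0,-10.2,0,0],
  [5.3,-13.5,0,0],
  [5.3,-13.5,1.5,0],
  [5.3,-13.5,2.7,0],
  [5.3,-13.5,2.7,0],
])

```text
time: 10.95
tool_pos: [0.5605, 0.1982, 0.0926]
ee_rot: [-3.139, 0.004, 0.907]
wrist_force: [0.2, -0.4, -0.0]
width: 0.0008
finger_force: 0.0
```

```bash
python3 - <<'E'
from m import *
from g import togo
im=snapshot("wrist");s=get_obs();print(s["tool_pos"],s["ee_rot"],s["wrist_force"])
print("button expected",proj("wrist",[.564,.2,.056]))
for a,q in blob(im,(0,0,200),(180,40,255),(0,0,640,480)):
    if a>200:print(a,q,onz("wrist",q,.056))
t=snapshot("top")
for a,c in blob(t,(0,120,80),(8,255,255),(270,165,385,280)): print("red",a,c)
cv2.imwrite("pics/wt.png",im)
E
```

```text
[0.56121003 0.19840805 0.0938629 ] [-3.14008672e+00  2.51295528e-03  9.07272247e-01] [-0.08482961  0.56598889 -0.16648792]
button expected [320.08759986 262.39616788]
6510 [ 34.98141321 300.92780338] [0.39188009 0.29798421 0.056     ]
788 [626.1319797 261.2715736] [0.72519503 0.07424038 0.056     ]
1286 [321.33203733 258.70995334] [0.5661479  0.20147352 0.056     ]
12751 [478.12587248 331.50223512] [0.61833324 0.09347541 0.056     ]
1824 [466.5252193  383.01864035] [0.59031266 0.0619172  0.056     ]
1626 [543.3702337 456.2804428] [ 0.60323398 -0.04103146  0.056     ]
983 [496.70091556 446.17904374] [ 0.57875926 -0.00560377  0.056     ]
360 [317.35       456.60555556] [0.46388604 0.07482337 0.056     ]
876 [445.86872146 464.61415525] [0.5377749  0.00420199 0.056     ]
red 25 [290.36 196.08]
```

View pics/wt.png

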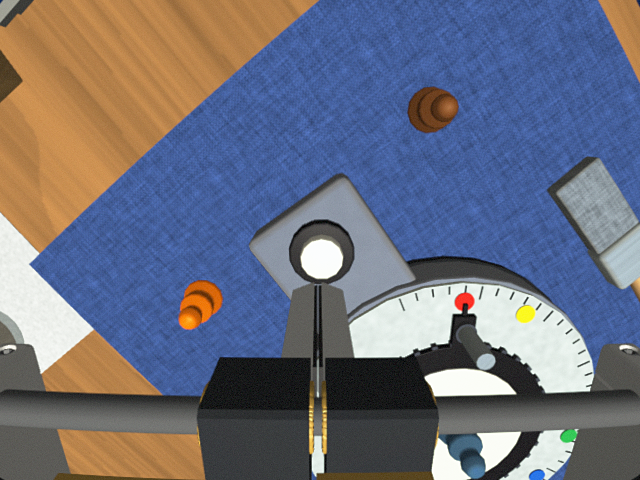

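The button cap is at (321,258), just ahead of the tips. The red dot at (464,300) has the pointer on its middle, and the blue figurine still stands. Correct by 4 mm and press.

>>> servo_tool([
  [0.35,0.1,1.5,0],
  [0.35,0.1,3,0],
  [0.35,0.1,4,0],
  [0.35,0.1,4.3,0],
  [0.35,0.1,4.3,0],
])

```text
time: 11.68
tool_pos: [0.5643, 0.2018, 0.0523]
ee_rot: [-3.141, 0.0, 0.909]
wrist_force: [-0.1, -0.3, -0.4]
width: 0.0004
finger_force: 0.0
```

>>> servo_tool([
  [0,0,0.2,0],
  [0,0,0.4,0],
  [0,0,0.6,0],
  [0,0,0.8,0],
  [0,0,0.8,0],
])

```text
time: 12.3
tool_pos: [0.5645, 0.2018, 0.0445]
ee_rot: [3.142, 0.0, 0.909]
wrist_force: [-0.4, 0.7, -0.4]
width: 0.0006
finger_force: 0.0
```

>>> servo_tool([
  [0,0,0.2,0],
  [0,0,0.4,0],
  [0,0,0.4,0],
])

```text
time: 12.68
tool_pos: [0.5646, 0.2018, 0.0409]
ee_rot: [3.141, -0.0, 0.909]
wrist_force: [-0.9, -1.2, 3.9]
width: 0.0003
finger_force: 1.7
```

>>> servo_tool([
  [0,0,0.2,0],
  [0,0,0.3,0],
  [0,0,0.3,0],
])

```text
time: 13.05
tool_pos: [0.5646, 0.2018, 0.0384]
ee_rot: [3.141, -0.0, 0.909]
wrist_force: [-1.9, -0.2, 6.2]
width: 0.0005
finger_force: 3.1
```

>>> servo_tool([
  [0,0,0.1,0],
  [0,0,0.2,0],
  [0,0,0.2,0],
])

```text
time: 13.42
tool_pos: [0.5647, 0.2019, 0.0382]
ee_rot: [3.141, -0.001, 0.909]
wrist_force: [-4.4, -0.8, 12.7]
width: 0.0009
finger_force: 6.3
```

>>> servo_tool([
  [0,0,0.1,0],
  [0,0,0.2,0],
  [0,0,0.2,0],
])

```text
time: 13.8
tool_pos: [0.5648, 0.2019, 0.0381]
ee_rot: [3.14, -0.001, 0.909]
wrist_force: [-8.5, -2.5, 19.7]
width: 0.0004
finger_force: 9.6
```

Hard stop at 20 N, about 6 mm after first contact: fully down. I'll release and look.

>>> servo_tool([
  [0,0,-0.5,0],
  [0,0,-2,0],
  [0,0,-5,0],
  [0,0,-9,0],
  [0,0,-11,0],
  [0,0,-11,0],
])

```text
time: 14.55
tool_pos: [0.5657, 0.2021, 0.1455]
ee_rot: [3.139, -0.003, 0.909]
wrist_force: [0.6, -0.7, -0.5]
width: 0.0004
finger_force: 0.0
```

```bash
python3 - <<'E'
from g import *
im=snapshot("wrist");s=get_obs();print(s["time"],s["tool_pos"],s["wrist_force"])
cv2.imwrite("pics/end.png",im)
E
```

```text
14.6 [0.56463787 0.20187415 0.14357446] [-1.48132188 -0.72873877 -0.6679744 ]
```

View pics/end.png

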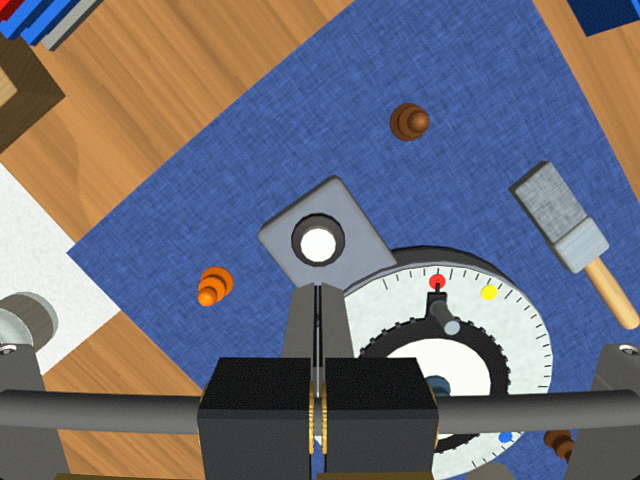

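The pointer tip is still on the middle of the red dot at (437,282), the button is up at (318,243), the figurine stands at (436,385), and the arm is clear.

```bash
python3 -c "
from bench import *
print(close_job())"
```

```text
the job is handed in; nothing more can be done
None
```

The job is handed in: the pointer lies on the middle of the red dot, the button was pressed to its stop (about 20 N) after that and released, the figurine is still standing, and nothing else was touched; I had no direct reading that the lamp switched on.

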